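# Pack a manifold kit, heaviest part lowest

## Robot

A 7-joint arm with a two-finger parallel gripper is mounted at the origin on a cart in front of the work surface, level with it; the furniture and walls round the work are solid. World frame = base frame: x ahead of the robot, y to its left, z up, the work surface at z = 0. Lengths are in m, angles in rad, forces in N, time in s.
With the tool pointing down it reaches from about 0.425 to 0.875 m from the base axis. Payload 9.9 kg.
Tool frame: the origin (TCP) lies where the fingers leave the gripper's body, on its centre line; the fingertips stand 73 mm ahead of it and the grasp point (between the pads) lies 54 mm ahead of it; z points along the fingers, y is the line along which they close (so a half turn about z gives the same grasp; the last joint's range is limited). The gripper opens to 85 mm and grips with 20 to 120 N. Pads are 22 mm wide; open, the fingers measure 114 mm over their backs; the gripper's body (76 mm by 85 mm) begins 54 mm behind the grasp point. The pads swing forward as they close: fully open they stand 13 mm farther back than shut.
Start: joints at [-0.084, 0.576, 0.025, 1.437, -0.015, 1.129, -0.057], TCP at [0.675, 0, 0.304] pointing down, gripper open.
Joint ranges: [-2.76, 2.76], [-0.34, 2.15], [-1.52, 1.57], [0.19, 2.46], [-1.09, 4.23], [0.17, 1.99], [-2.82, 2.82]. Speed limits (rad/s): [2.22, 2.22, 3.01, 3.01, 3.14, 3.14, 3.14].

## Interface

Orientations are given as a unit quaternion [w, x, y, z].
In Python, from station import r gives the robot as it stands.
- The arm moves only by the tool move_arm, never from a script. Its argument "rows" is a list of rows, each an object with "translation": the shift along the world's x, y, z in cm, a list of three; "turn": the turn about the world's z in rad. In form: [{"translation": [tx, ty, tz], "turn": turn}, ...]. A call has 1 to 5 rows; each row shifts and turns the commanded pose from where the row before left it; what a row does not reach is not made up. A row lasts 1/10 s, in which the tool goes at most 50 mm and 8.59 degrees, less where a joint would pass 70% of its speed; a pose out of reach is approached as far as the arm can. A call with a gripper value outside its range is refused whole. "gripper" is the finger opening in cm, from 0 to 8.54, set as the call begins (left out, the last holds). The fingers move at their own pace and stop on an object; "force" is the grip in N (left out, the last holds). Time passes only in rows, so rows that do not move let the fingers close. It gives the time, the measured TCP pose, the force, the opening and the grip force at its end, in the units of the state.
- r.state(): the state, without advancing time (a new reading comes with each control period).
- r.camera(name): name is "scene" or "side" or "wrist"; returns a dict with "color" (480x640x3 uint8, red, green, blue), "fx", "fy", "cx", "cy" (pixels), "world_from_camera" (4x4, takes a point from camera to world coordinates); the wrist camera has in their place "mount" (4x4, takes a point from camera to tool coordinates, whose origin is the TCP and whose axes are the flange's). Camera axes: x right, y down, z forward; pixel columns grow to the right and rows downward; lengths in m; the calibration is good to about 2 mm. A picture is of the moment at which its call begins: read the wrist's pose just before it. There is no depth.
- r.close_job(): hands the job in; it is judged then, once.
Trained networks look in the newest picture that a camera, given by its name, has taken for a name from the list of things; names that differ only in an ending like _2 or _b are one class to them, and where a whole thing is asked for, a point or a joint stands for the part that bears it (a point fixed in the world has none). Each returns a list of dicts, best first, with "score" (0 to 1); they miss things now and then, are a little off and sometimes report something else, mostly with a low value. They report only what shows in the picture. A call takes as long as a camera call. They do not tell look-alikes from the thing itself.
- r.recognise(thing, camera): "xy" ([column, row] as shares, 0 to 1, of the picture: columns of its width, rows of its height, amid what is visible of it).
- r.masks_of(thing, camera): "region" (480x640 bool, what is visible of it) and "xy" ([column, row] as shares, 0 to 1, of the picture: columns of its width, rows of its height, amid what is visible of it).
The state is a dict: "time": time; "qpos": joint angles; "joint_velocities": joint speeds; "joint_torque": joint torques, N m; "ee_pos": TCP position; "tcp_rot": TCP orientation; "force": force on the tool from outside, world axes, zero at the start; "ft_torque": the same for the moment, N m; "grip_width": opening from 0.0 (shut) to 1.0 (fully open); "gripper_force": force on a finger pad.
Only numpy, scipy, OpenCV 4.12 (cv2) and the standard library are available. Lean on these libraries where they do the work, as an engineer would, in place of code of your own. Each camera call takes 0.05 s, during which the arm holds its last target. There are 200 camera calls.

## Task

Pack the manifold kit into the carton with the heavy parts lowest, each part lying flat and set down rather than dropped: first the cast-iron adaptor on the carton's floor, then the steel plate on it. Last, lift the brown spacer up and off its hook without wrenching it, lay it down flat on the desk and let go so that you can take it again by the bridge between its ports, and lay it on top. Leave everything else on the desk where it is.

Things in the scene. Friction and masses are not known exactly. Their poses are not given: they have to be found in the camera images.
- casting_mid (a point): Heaviest part: dark grey cast-iron manifold adaptor with bright machined faces and two ports, lying flat on the desk, 28 mm thick, about 0.7 kg; shape under casting. This point is its centre, 14 mm above its underside; y along its length, z normal to its flat faces.
- casting: Cast-iron adaptor, mm. Long oval flange 130 (y) x 64 (x), narrowing to rounded ears 30 wide. Two ports right through, 34 (y) x 42 (x), centres 26 either side of the middle along y; between them a straight bridge 18 wide (y), 42 long (x): pinch it along y, a finger in each port. Same either way up or round. Origin at the centre of its underside, axes as casting_mid.
- plate_mid (a point): Second heaviest: blue-grey steel plate with two ports, lying flat on the desk, 8 mm thick, about 0.25 kg; shape under plate. This point is its centre, 4 mm above its underside; y along its length, z normal to its flat faces.
- plate: Steel plate, mm. Long oval flange 130 (y) x 64 (x), narrowing to rounded ears 30 wide. Two ports right through, 34 (y) x 42 (x), centres 26 either side of the middle along y; between them a straight bridge 18 wide (y), 42 long (x): pinch it along y, a finger in each port. Same either way up or round. Origin at the centre of its underside, axes as plate_mid.
- spacer_mid (a point): Lightest: rigid brown phenolic spacer with two ports, 10 mm thick, 0.055 kg; hangs on the rack's hook by its upper port. Point: its centre; y along its length (upright at the start), z normal to its faces (along the hook). As it hangs its top is 65 mm above this point and the hook bar's centre line 39 mm, so the top 20 mm can be pinched through the thickness from above.
- spacer: Brown spacer, mm. Long oval flange 130 (y) x 64 (x), narrowing to rounded ears 30 wide. Two ports right through, 34 (y) x 42 (x), centres 26 either side of the middle along y; between them a straight bridge 18 wide (y), 42 long (x): pinch it along y, a finger in each port. Same either way up or round. Origin at the centre of one face, 5 from spacer_mid along z, same axes.
- carton: Open cardboard carton, flaps folded down outside; stands firm. Inside 76 (x) x 142 (y) x 52 deep, mm: each part lies in it with its length along y, 6 to spare all round. Origin: centre of underside; floor 4, rim 56 above it; walls 4 thick, flaps reach 25 out below the rim. Packed, the centres of adaptor, plate and spacer are 18, 36, 45 above the origin.
- rack: Grey perforated steel panel, 200 mm wide (y), top at 194 mm, on a foot 6 mm thick that reaches 70 mm in front of it; fixed, at the left. Origin at desk level under the panel; -x points out of its face, as the hooks do. One long hook in the middle holds the spacer; two short empty ones 75 mm either side reach out 37 mm. The desk in front of the foot is clear.
- hook (a point): On the centre line of the long hook's round level bar (8 mm thick, 165 mm above the desk), 75 mm in front of the panel, about where the spacer hangs; axes as rack. The hook ends 30 mm further out (-x) in a tip turned up to 14 mm above the centre line: raise the spacer 14 to 22 mm, then draw it out along -x.
- relay: Small black cube relay with pale pins up, 28 x 28 x 38, behind the flat parts on the right (mm). Bystander; origin at the centre of its underside.
- tape_roll: Roll of black tape lying flat, 62 across, 19 high, near the front edge (mm). Bystander; origin at the centre of its underside.
- masking_roll: Roll of cream masking tape lying flat, 94 across, 25 high, behind the carton (mm). Bystander; origin at the centre of its underside.
- spanner: Steel combination spanner lying near the front edge, 159 long (mm). Bystander; origin at the centre of its underside.
- side_cutters: Blue-handled pliers lying on the left of the desk, 142 long (mm). Bystander; origin at the centre of its underside.
- plug_box_1: Red carton, 30 x 90 x 30, between rack and masking roll (mm). Bystander; origin at the centre of its underside.
There are look-alikes about, which are no part of the job. There is more than one size of the spacer; the job needs the smaller.

How it is judged:
By the outcome, as a careful person would: the job done as asked, in the order asked, and still so for the second after the job is handed in, with the robot touching nothing.
It also fails if it takes over 69 s, if anything falls off the work surface, if the arm or the gripper's body presses on something with over 40 N, if the wrist force passes 120 N, or if a joint passes its speed limit or range.

## Working session

There is one attempt and no reset: what is moved stays moved. The work goes in short steps, Python scripts to look and compute and a tool call to move; the robot and the scene stay as the last step left them, time stands still between calls to the robot, and variables do not carry over. Pictures are saved under pics/ and viewed, at most 10 in all, crops included, and the job is handed in when it is done.

Besides the shell and the picture viewer there is one more tool, called after "Call:" as name([rows], argument=value, ...), one row to a line, values as JSON. move_arm: Moves the arm, as the interface text tells. Its arguments: {"type":"object","properties":{"rows":{"type":"array","items":{"type":"object","properties":{"translation":{"type":"array","items":{"type":"number"}},"turn":{"type":"number"}}}},"gripper":{"type":"number"},"force":{"type":"number"}},"required":["rows"]}

```bash
mkdir -p pics; ls; cat > h.py <<'E'
import numpy as np, cv2, pickle
from scipy.spatial.transform import Rotation as R
def cam(r,name):
    s=r.state(); c=r.camera(name)
    if 'mount' in c:
        q=s['tcp_rot']; T=np.eye(4); T[:3,:3]=R.from_quat([q[1],q[2],q[3],q[0]]).as_matrix(); T[:3,3]=s['ee_pos']
        c['world_from_camera']=T@np.array(c['mount'])
    return c
def px2w(c,u,v,z):
    W=np.array(c['world_from_camera']); d=W[:3,:3]@np.array([(u-c['cx'])/c['fx'],(v-c['cy'])/c['fy'],1]); o=W[:3,3]
    return o+d*(z-o[2])/d[2]
def w2px(c,p):
    q=np.linalg.inv(np.array(c['world_from_camera']))@np.append(p,1); return q[0]/q[2]*c['fx']+c['cx'],q[1]/q[2]*c['fy']+c['cy']
E
python3 - <<'E'
from h import *
from station import r
print(r.state())
for n in ['scene','side']:
    c=cam(r,n); cv2.imwrite(f'pics/{n}0.png',c['color'][:,:,::-1]); print(n,np.round(c['world_from_camera'],3).tolist(),c['fx'],c['cx'],c['cy'])
    for t in ['casting','plate','spacer','carton','rack','relay','tape_roll','masking_roll','spanner','side_cutters','plug_box_1','hook']:
        print(t,[(np.round(np.array(d['xy'])*[640,480]).tolist(),round(d['score'],2),np.round(px2w(c,*(np.array(d['xy'])*[640,480]),0.01),3).tolist()[:2]) for d in r.recognise(t,n)])
E
```

```text
pics
{'time': 0.0, 'qpos': array([-0.08378531,  0.57650946,  0.02483611,  1.43792232, -0.0149762 ,
        1.12898107, -0.05651315]), 'joint_velocities': array([ 0.0007755 , -0.00172506,  0.00077937, -0.00100048, -0.00079853,
       -0.0014099 , -0.00101003]), 'joint_torque': array([ 1.10782021e-03, -7.65753937e+01,  2.25157209e+00, -2.85965914e+01,
        1.54639565e-02,  1.25475466e-02,  7.09064329e-05]), 'ee_pos': array([ 6.74665251e-01, -6.60015504e-08,  3.03052558e-01]), 'tcp_rot': array([-5.41114473e-04,  7.07098431e-01,  7.07114658e-01, -6.13271823e-04]), 'force': array([-0.92241444, -0.53818448, -0.22985911]), 'ft_torque': array([0.01181245, 0.0020474 , 0.01560801]), 'gripper_force': 0.0, 'grip_width': 1.0009226049693092}
scene [[-0.868, -0.3, 0.396, -0.03], [-0.497, 0.542, -0.677, 1.022], [-0.012, -0.785, -0.62, 0.997], [0.0, 0.0, 0.0, 1.0]] 619.0396760134585 313.5853285570432 235.90919079699916
casting [([360.0, 190.0], 0.79, [0.593, -0.305])]
plate [([407.0, 202.0], 0.76, [0.453, -0.315])]
spacer [([369.0, 269.0], 0.98, [0.423, -0.011]), ([234.0, 276.0], 0.87, [0.69, 0.17
[... 882 characters left out ...]
([438.0, 315.0], 0.58, [0.716, -0.175])]
plate [([372.0, 398.0], 0.86, [0.452, -0.326])]
spacer [([300.0, 210.0], 0.79, [0.77, 0.62]), ([249.0, 265.0], 0.7, [0.445, 0.234])]
carton [([330.0, 289.0], 0.66, [0.568, 0.022])]
rack [([328.0, 236.0], 0.77, [0.733, 0.336])]
relay [([441.0, 312.0], 0.57, [0.729, -0.17])]
tape_roll [([286.0, 363.0], 0.68, [0.367, -0.188]), ([298.0, 210.0], 0.37, [0.76, 0.617])]
masking_roll [([408.0, 296.0], 0.75, [0.711, -0.083])]
spanner [([211.0, 276.0], 0.58, [0.338, 0.21])]
side_cutters [([266.0, 248.0], 0.51, [0.525, 0.325])]
plug_box_1 [([388.0, 272.0], 0.97, [0.745, 0.042]), ([219.0, 283.0], 0.51, [0.346, 0.165])]
hook [([327.0, 235.0], 0.86, [0.733, 0.344])]
```

View pics/scene0.png

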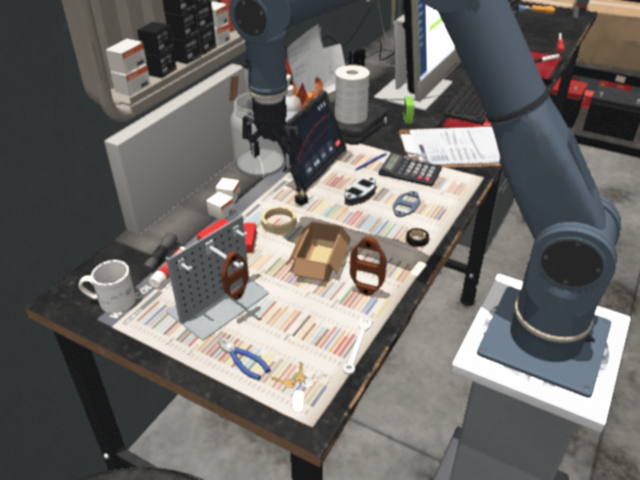

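View pics/side0.png

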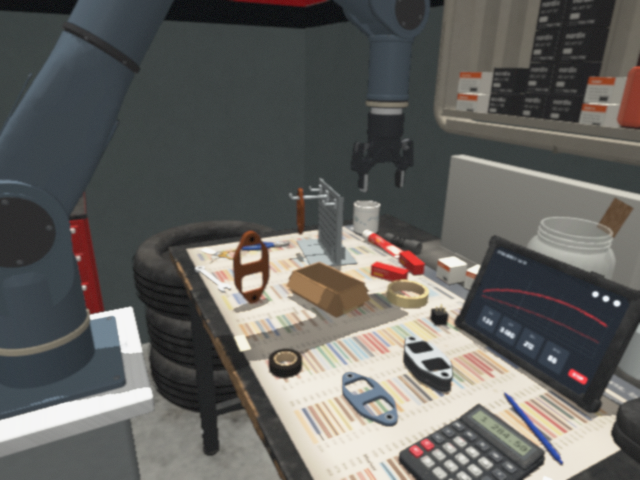

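The scene shows the casting (360,190), the plate (407,202) and the carton (318,250). There are two brown parts: one on the rack hook at scene (234,276) / side (300,210), and one standing on the desk at scene (369,269) / side (249,265). The hanging one fits the description. The standing one looks bigger and is the look-alike.

```bash
python3 - <<'E'
from h import *
from station import r
big=[]
for n,box in (('scene',(150,200,400,345)),('side',(220,170,370,320))):
    c=cam(r,n)
    x0,y0,x1,y1=box; big.append(cv2.resize(c['color'][y0:y1,x0:x1,::-1],(int((x1-x0)*300/(y1-y0)),300),interpolation=cv2.INTER_CUBIC))
    for t,z in [('casting',.028),('plate',.008),('carton',.056)]:
        for d in r.masks_of(t,n)[:1]:
            ys,xs=np.nonzero(d['region']); P=np.array([px2w(c,x,y,z)[:2] for x,y in zip(xs,ys)],np.float32)
            q=cv2.minAreaRect(P*1000); print(n,t,round(d['score'],2),[np.round(k,1) for k in q])
    if n=='scene':
        for uv in [(170,260),(243,222)]: print('paneltop',uv,px2w(c,*uv,.194).round(3))
        for uv in [(190,334),(268,292)]: print('foot front',uv,px2w(c,*uv,.006).round(3))
    for d in r.masks_of('spacer',n)[:3]:
        ys,xs=np.nonzero(d['region']); print('spacer',n,d['score'],xs.min(),xs.max(),ys.min(),ys.max())
cv2.imwrite('pics/crop.png',cv2.hconcat(big)[:, :800])
E
```

```text
scene casting 0.68 [array([ 580.1, -276.3]), array([ 81.4, 146.4]), np.float64(22.2)]
scene plate 0.81 [array([ 452.8, -312.5]), array([ 67.6, 139.9]), np.float64(3.8)]
scene carton 0.93 [array([535. ,  29.9]), array([124.7, 209.5]), np.float64(13.5)]
paneltop (170, 260) [0.697 0.351 0.194]
paneltop (243, 222) [0.642 0.176 0.194]
foot front (190, 334) [0.668 0.364 0.006]
foot front (268, 292) [0.593 0.172 0.006]
spacer scene 0.82 220 248 252 299
spacer scene 0.77 349 386 236 295
side casting 0.63 [array([ 574.1, -308.8]), array([145.7,  82.7]), np.float64(48.0)]
side plate 0.79 [array([ 451.4, -318.5]), array([ 68.7, 132.5]), np.float64(4.5)]
side carton 0.85 [array([527.3, -36.8]), array([153.2, 217. ]), np.float64(13.7)]
spacer side 0.89 233 269 231 302
spacer side 0.59 297 304 189 234
```

View pics/crop.png

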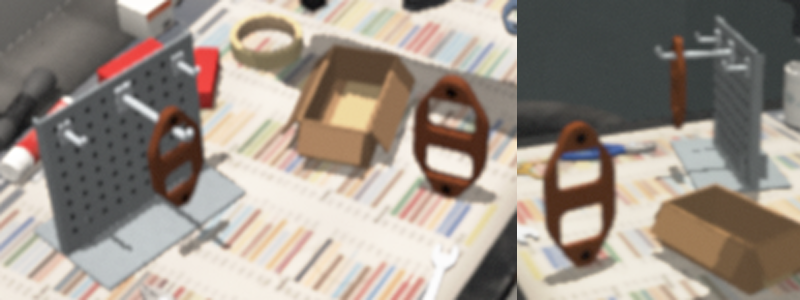

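Confirmed: the brown part hanging on the long hook (scene 234,276) is the spacer. The brown one standing free at (369,269) stays. Now a wrist view from here, then over the casting.

```bash
python3 - <<'E'
from h import *
from station import r
c=cam(r,'wrist'); print(np.round(c['mount'],3).tolist(),c['fx'],c['cx'],c['cy'])
cv2.imwrite('pics/w0.png',c['color'][:,:,::-1]); 
for u,v in [(0,0),(640,0),(640,480),(0,480)]: print(px2w(c,u,v,0).round(3))
E
```

```text
[[0.0, -0.961, -0.275, 0.069], [1.0, 0.0, 0.001, -0.0], [-0.001, -0.275, 0.961, -0.072], [0.0, 0.0, 0.0, 1.0]] 407.49489815746233 316.1749713818011 233.3904633446515
[0.415 0.162 0.   ]
[0.942 0.162 0.   ]
[ 1.051 -0.335  0.   ]
[ 0.309 -0.335  0.   ]
```

View pics/w0.png

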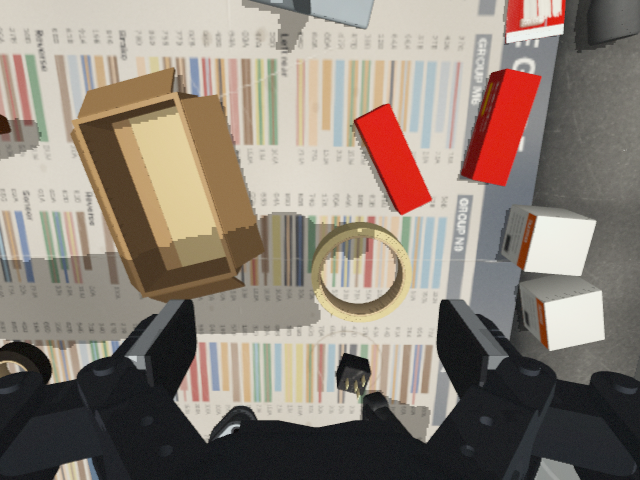

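The carton rim shows with outer corners at about (76,124), (177,93), (240,277) and (142,298).

```bash
python3 - <<'E'
from h import *
from station import r
c=cam(r,'wrist')
P=np.array([px2w(c,u,v,.056)[:2] for u,v in [(76,124),(177,94),(240,277),(142,298)]]); print(P.round(3))
print('rect',P.mean(0).round(4),[np.linalg.norm(P[i]-P[(i+1)%4]).round(3) for i in range(4)])
d=P[0]+P[1]-P[2]-P[3]; print('long axis yaw of y',np.arctan2(-d[0],d[1]))
g=cv2.cvtColor(c['color'],cv2.COLOR_RGB2HSV); m=((g[...,2]>170)&(g[...,0]>18)&(g[...,0]<32)&(g[...,1]>50)).astype(np.uint8)
m[:, :100]=0;m[:,250:]=0;m[:95]=0;m[300:]=0
ys,xs=np.nonzero(m); Q=np.array([px2w(c,x,y,.004)[:2] for x,y in zip(xs,ys)],np.float32)*1000; print('floor lit',cv2.minAreaRect(Q))
E
```

```text
[[ 0.493  0.064]
 [ 0.572  0.086]
 [ 0.611 -0.06 ]
 [ 0.526 -0.079]]
rect [0.5505 0.0025] [np.float64(0.081), np.float64(0.151), np.float64(0.087), np.float64(0.147)]
long axis yaw of y 0.24519672353688973
floor lit ((546.293701171875, 13.082015991210938), (45.27257537841797, 121.73046112060547), 14.284993171691895)
```

Call:
move_arm([
  {"translation":[-1.5,-4.5,0],"turn":0.1},
  {"translation":[-1.5,-4.5,0],"turn":0.1},
  {"translation":[-1.5,-4.5,0],"turn":0.1},
  {"translation":[-1.5,-4.5,-1],"turn":0.1},
  {"translation":[-1.5,-4.5,-1],"turn":0.1},
], gripper=3.8, force=60)

```text
time: 2.4
ee_pos: [0.5994, -0.2267, 0.2841]
tcp_rot: [0.001, 0.508, 0.861, 0.0]
force: [0.7, -0.3, 0.6]
grip_width: 0.445
gripper_force: 0.0
```

Call:
move_arm([
  {"translation":[-1,-4.5,-1],"turn":0.1},
  {"translation":[-1,-4,-1],"turn":0.1},
  {"translation":[0,0,-1],"turn":0},
  {"translation":[0,0,0],"turn":0},
])

```text
time: 2.8
ee_pos: [0.5787, -0.3112, 0.2524]
tcp_rot: [-0.001, 0.423, 0.906, -0.0]
force: [0.2, 0.8, 0.1]
grip_width: 0.449
gripper_force: 0.0
```

```bash
python3 - <<'E'
from h import *
from station import r
c=cam(r,'wrist'); cv2.imwrite('pics/w1.png',c['color'][:,:,::-1]); print(r.state()['ee_pos'])
for t,z in [('casting',.028),('plate',.008)]:
  for d in r.masks_of(t,'wrist')[:2]:
    ys,xs=np.nonzero(d['region']); P=np.array([px2w(c,x,y,z)[:2] for x,y in zip(xs,ys)],np.float32)
    print(t,round(d['score'],2),np.array(d['xy'])*[640,480],xs.min(),xs.max(),ys.min(),ys.max(),cv2.minAreaRect(P*1000))
E
```

```text
[ 0.57983802 -0.30958628  0.25327489]
casting 0.6 [340.928 201.984] 270 412 136 263 ((584.5352172851562, -293.4737854003906), (129.44235229492188, 65.17356872558594), 81.12216186523438)
plate 0.92 [188.032 103.296] 128 246 23 178 ((453.015625, -313.9599609375), (66.1392593383789, 130.19532775878906), 2.858915328979492)
```

View pics/w1.png

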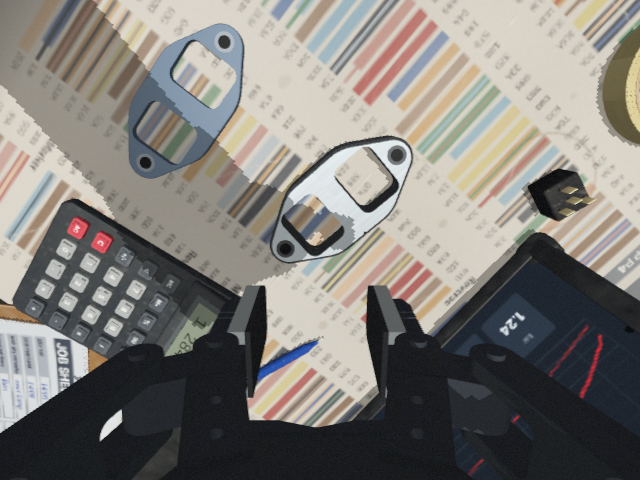

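The casting is at (341,202) with ear holes at (286,249) and (397,155). The plate is at (188,103). Masks agree with the drawn size, so go down on the casting.

Call:
move_arm([
  {"translation":[0.15,0.55,-2.5],"turn":0.143},
  {"translation":[0.15,0.55,-2.5],"turn":0.143},
  {"translation":[0.15,0.55,-2.5],"turn":0.143},
  {"translation":[0,0,-2],"turn":0.143},
  {"translation":[0,0,-1],"turn":0.143},
])

```text
time: 3.45
ee_pos: [0.585, -0.2913, 0.1479]
tcp_rot: [-0.0, 0.074, 0.997, 0.0]
force: [-0.5, 0.5, 0.1]
grip_width: 0.442
gripper_force: 0.0
```

```bash
python3 - <<'E'
from h import *
from station import r
s=r.state();print(s['ee_pos'],s['tcp_rot'],s['qpos'])
c=cam(r,'wrist')
for d in r.masks_of('casting','wrist')[:1]:
    ys,xs=np.nonzero(d['region']); P=np.array([px2w(c,x,y,.028)[:2] for x,y in zip(xs,ys)],np.float32)
    print(d['score'],xs.min(),xs.max(),ys.min(),ys.max(),cv2.minAreaRect(P*1000))
E
```

```text
[ 0.58504922 -0.2912848   0.14789077] [-4.22727274e-04  7.35518964e-02  9.97291232e-01  3.71919604e-04] [ 0.58012912  0.71298732 -0.31894425  1.65852619  0.28443361  0.81709143
  1.56123701]
0.78 183 441 192 322 ((583.3826293945312, -293.4120788574219), (129.2892608642578, 68.51132202148438), 81.53853607177734)
```

Call:
move_arm([
  {"translation":[-0.1,-0.2,-2.5],"turn":0},
  {"translation":[0,0,-2.5],"turn":0},
  {"translation":[0,0,-1.5],"turn":0},
  {"translation":[0,0,-0.5],"turn":0},
  {"translation":[0,0,0],"turn":0},
])

```text
time: 4.05
ee_pos: [0.5839, -0.295, 0.0791]
tcp_rot: [-0.0, 0.078, 0.997, -0.0]
force: [0.3, 0.4, 0.2]
grip_width: 0.45
gripper_force: 0.0
```

Call:
move_arm([
  {"translation":[0,0,0],"turn":0},
  {"translation":[0,0,0],"turn":0},
  {"translation":[0,0,0],"turn":0},
  {"translation":[0,0,0.5],"turn":0},
  {"translation":[0,0,0.5],"turn":0},
], gripper=0.5, force=80)

```text
time: 4.55
ee_pos: [0.5829, -0.2957, 0.089]
tcp_rot: [-0.001, 0.078, 0.997, -0.0]
force: [-0.1, 0.7, -6.9]
grip_width: 0.191
gripper_force: 78.3
```

Call:
move_arm([
  {"translation":[0,0.5,3],"turn":0},
  {"translation":[0,2,3],"turn":0},
  {"translation":[-0.4,4,2],"turn":0.1},
  {"translation":[-0.6,4.5,0],"turn":0.1},
  {"translation":[-0.6,4.5,0],"turn":0.1},
])

```text
time: 5.05
ee_pos: [0.5671, -0.1396, 0.1699]
tcp_rot: [0.001, -0.073, 0.997, -0.0]
force: [1.8, 0.7, -7.7]
grip_width: 0.19
gripper_force: 79.3
```

Call:
move_arm([
  {"translation":[-0.6,4.5,0],"turn":0.1},
  {"translation":[-0.6,4.5,0],"turn":0},
  {"translation":[-0.4,3.7,0],"turn":0},
  {"translation":[0,1.5,0],"turn":0},
  {"translation":[0,0,0],"turn":0},
])

```text
time: 5.55
ee_pos: [0.5514, 0.0046, 0.1694]
tcp_rot: [0.0, -0.124, 0.992, 0.001]
force: [-0.6, -0.2, -5.8]
grip_width: 0.191
gripper_force: 79.3
```

```bash
python3 - <<'E'
from h import *
from station import r
s=r.state();print(s['ee_pos'],s['tcp_rot'],s['force'])
c=cam(r,'wrist'); cv2.imwrite('pics/w2.png',c['color'][:,:,::-1])
E
```

```text
[0.55140802 0.00464521 0.16937907] [ 3.33582575e-04 -1.24005619e-01  9.92281298e-01  5.65872515e-04] [-0.64071215 -0.22317729 -5.81200877]
```

View pics/w2.png

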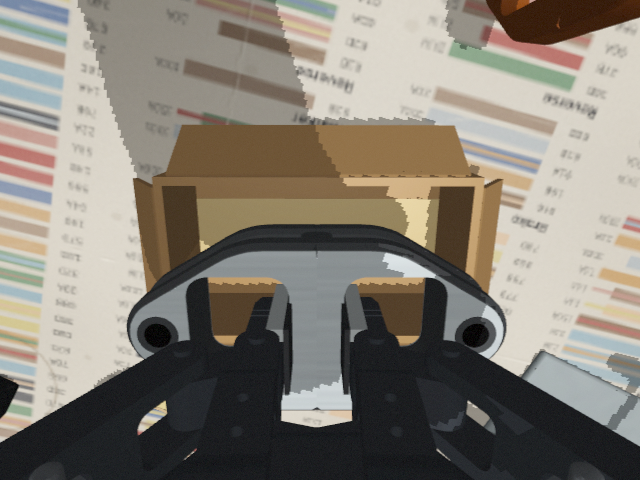

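The carton's near rim runs from (152,178) to (485,178). The casting spans 128–506 and is centred on it along the length. Checking the offset across.

```bash
python3 - <<'E'
from h import *
from station import r
c=cam(r,'wrist')
A=px2w(c,153,178,.056)[:2];B=px2w(c,485,177,.056)[:2]; m=(A+B)/2; d=(A-B)/np.linalg.norm(A-B); print(A,B,np.linalg.norm(A-B))
if d[1]<0:d=-d
n=np.array([d[1],-d[0]]); print('angle of y',np.arctan2(d[1],d[0]),'centre',m+n*.042)
y=np.array([2*-.124*.9923,.9923**2-.124**2]); print('tool ang',np.arctan2(y[1],y[0]))
# casting top edge & holes, top face z = tcp-.078+.028+~0
zt=.169-.079+.028+.001
for uv in [(157,335),(475,335),(317,227)]: print(px2w(c,*uv,zt)[:2])
E
```

```text
[ 0.52768144 -0.08050533] [0.49049923 0.06551626] 0.15068119125309118
angle of y 1.8201325735365796 centre [0.54979154 0.00286941]
tool ang 1.8194318963607699
[ 0.5647739  -0.04974758]
[0.53880538 0.05352564]
[ 0.51538408 -0.00693883]
```

Call:
move_arm([
  {"translation":[-0.15,0,-2],"turn":0},
  {"translation":[0,0,-2],"turn":0},
  {"translation":[0,0,-2],"turn":0},
  {"translation":[0,0,-1.5],"turn":0},
  {"translation":[0,0,-0.6],"turn":0},
])

```text
time: 6.15
ee_pos: [0.5495, -0.0006, 0.0864]
tcp_rot: [-0.001, -0.121, 0.993, -0.0]
force: [0.1, -0.1, -6.7]
grip_width: 0.195
gripper_force: 79.2
```

Call:
move_arm([
  {"translation":[0,0,-0.2],"turn":0},
  {"translation":[0,0,-0.1],"turn":0},
  {"translation":[0,0,-0.1],"turn":0},
  {"translation":[0,0,-0.1],"turn":0},
  {"translation":[0,0,0],"turn":0},
])

```text
time: 6.65
ee_pos: [0.5505, 0.0012, 0.0845]
tcp_rot: [0.001, -0.122, 0.993, -0.0]
force: [-2.6, -1.2, 7.1]
grip_width: 0.188
gripper_force: 81.3
```

Call:
move_arm([
  {"translation":[0,0,0],"turn":0},
  {"translation":[0,0,0],"turn":0},
  {"translation":[0,0,0],"turn":0},
  {"translation":[0,0,1],"turn":0},
  {"translation":[0,0,3],"turn":0},
], gripper=3.8)

```text
time: 7.15
ee_pos: [0.5488, 0.0016, 0.1219]
tcp_rot: [-0.002, -0.122, 0.993, 0.0]
force: [0.7, -0.9, 0.2]
grip_width: 0.445
gripper_force: 0.0
```

Call:
move_arm([
  {"translation":[0,-1,4],"turn":0},
  {"translation":[0,-4,2],"turn":0},
  {"translation":[0,-5,0],"turn":-0.05},
  {"translation":[-1,-4.8,0],"turn":-0.05},
  {"translation":[-1.5,-4.5,0],"turn":-0.1},
])

```text
time: 7.65
ee_pos: [0.5251, -0.1937, 0.1839]
tcp_rot: [0.001, -0.021, 1.0, -0.0]
force: [-0.2, 0.4, -0.2]
grip_width: 0.442
gripper_force: 0.0
```

Call:
move_arm([
  {"translation":[-2,-4.5,0],"turn":0},
  {"translation":[-2.5,-4,0],"turn":0},
  {"translation":[-2.5,-3.5,0],"turn":0},
  {"translation":[0,0,-1],"turn":0},
  {"translation":[0,0,0],"turn":0},
])

```text
time: 8.15
ee_pos: [0.4539, -0.3123, 0.1726]
tcp_rot: [-0.0, -0.021, 1.0, 0.0]
force: [0.4, 0.4, 0.4]
grip_width: 0.447
gripper_force: 0.0
```

```bash
python3 - <<'E'
from h import *
from station import r
s=r.state();print(s['time'],s['ee_pos'],s['tcp_rot'],s['force'],s['qpos'])
c=cam(r,'wrist')
for d in r.masks_of('plate','wrist')[:2]:
    ys,xs=np.nonzero(d['region']); P=np.array([px2w(c,x,y,.008)[:2] for x,y in zip(xs,ys)],np.float32)
    print(d['score'],xs.min(),xs.max(),ys.min(),ys.max(),cv2.minAreaRect(P*1000))
E
```

```text
8.15 [ 0.45389335 -0.31228661  0.17260032] [-4.39469438e-04 -2.07095700e-02  9.99785399e-01  2.75492343e-04] [0.37314599 0.37861078 0.42706924] [ 0.77965027  0.56851267 -0.39396461  1.91324725  0.31794147  0.72182561
  1.81252159]
0.85 207 422 180 284 ((451.8541259765625, -313.75067138671875), (65.2033462524414, 129.99659729003906), 2.360424518585205)
```

Call:
move_arm([
  {"translation":[-0.15,-0.15,-3],"turn":0},
  {"translation":[0,0,-3],"turn":0},
  {"translation":[0,0,-2.2],"turn":0},
  {"translation":[0,0,-1],"turn":0},
  {"translation":[0,0,-0.4],"turn":0},
])

```text
time: 8.75
ee_pos: [0.4543, -0.3117, 0.0765]
tcp_rot: [-0.0, -0.023, 1.0, 0.0]
force: [-0.9, -0.3, -0.4]
grip_width: 0.448
gripper_force: 0.0
```

Call:
move_arm([
  {"translation":[0,0,0],"turn":0},
  {"translation":[0,0,0],"turn":0},
  {"translation":[0,0,0],"turn":0},
  {"translation":[0,0,0.5],"turn":0},
  {"translation":[0,0,1],"turn":0},
], gripper=0.5, force=60)

```text
time: 9.25
ee_pos: [0.4531, -0.313, 0.0922]
tcp_rot: [-0.0, -0.022, 1.0, 0.0]
force: [0.4, -0.3, -2.0]
grip_width: 0.176
gripper_force: 58.7
```

Call:
move_arm([
  {"translation":[1,1,3],"turn":0},
  {"translation":[2,3,3],"turn":0},
  {"translation":[2.5,3.5,2],"turn":0.05},
  {"translation":[2.2,4,0],"turn":0.05},
  {"translation":[2,4.5,0],"turn":0.05},
])

```text
time: 9.75
ee_pos: [0.5516, -0.1527, 0.1738]
tcp_rot: [0.001, -0.097, 0.995, -0.001]
force: [1.3, -0.3, -2.6]
grip_width: 0.171
gripper_force: 58.9
```

Call:
move_arm([
  {"translation":[0,4.8,0],"turn":0.05},
  {"translation":[0,4.8,0],"turn":0},
  {"translation":[0,4,0],"turn":0},
  {"translation":[0,2,0],"turn":0},
  {"translation":[0,0,0],"turn":0},
])

```text
time: 10.25
ee_pos: [0.5505, 0.0072, 0.173]
tcp_rot: [0.001, -0.125, 0.992, 0.001]
force: [0.2, 0.2, -1.8]
grip_width: 0.173
gripper_force: 59.0
```

```bash
python3 - <<'E'
from h import *
from station import r
s=r.state();print(s['ee_pos'],s['tcp_rot'],s['force'])
c=cam(r,'wrist'); cv2.imwrite('pics/w3.png',c['color'][:,:,::-1])
E
```

```text
[0.55047087 0.00723177 0.17304774] [ 7.17251309e-04 -1.24624788e-01  9.92203291e-01  8.81784064e-04] [ 0.18842544  0.22469684 -1.78194296]
```

View pics/w3.png

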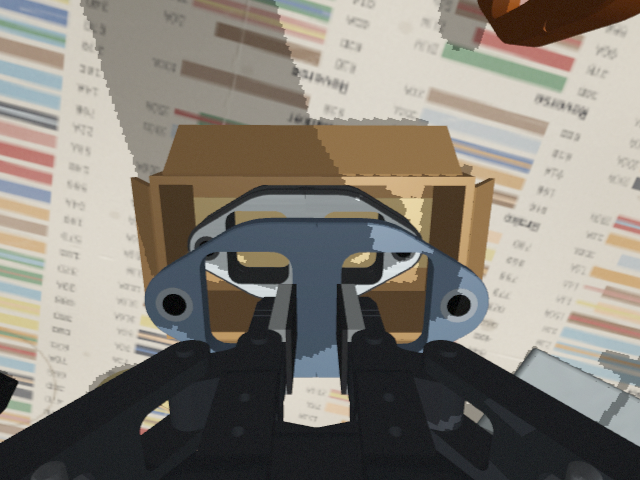

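The casting lies flat in the carton but about 5 mm towards the image's left (holes at 206 and 403, rim centre 315). The arm may still be settling, so I'll wait and measure again.

Call:
move_arm([
  {"translation":[0,0,0],"turn":0},
  {"translation":[0,0,0],"turn":0},
  {"translation":[0,0,0],"turn":0},
])

```text
time: 10.6
ee_pos: [0.5505, 0.0017, 0.1719]
tcp_rot: [-0.0, -0.121, 0.993, -0.0]
force: [-0.9, 0.4, -2.8]
grip_width: 0.176
gripper_force: 59.0
```

```bash
python3 - <<'E'
from h import *
from station import r
for k in range(2):
    s=r.state();print(s['ee_pos'],s['joint_velocities'].round(3).max())
    c=cam(r,'wrist')
g=cv2.cvtColor(c['color'],cv2.COLOR_RGB2GRAY)
for v in (184,186,188): print('rim row',v,[int(x) for x in np.nonzero(np.abs(np.diff(g[v,130:500].astype(int)))>22)[0]+130])
for t in ['plate','casting','carton']:
    for d in r.masks_of(t,'wrist')[:1]:
        ys,xs=np.nonzero(d['region']); print(t,d['score'],xs.min(),xs.max(),ys.min(),ys.max())
cv2.imwrite('pics/w4.png',cv2.resize(c['color'][160:320,120:510,::-1],(780,320)))
E
```

```text
[0.55045213 0.00166537 0.17194413] 0.002
[0.55049959 0.00189711 0.17192114] 0.002
rim row 184 [139, 140, 151, 152, 342, 343, 490, 491, 497]
rim row 186 [139, 140, 155, 156, 350, 351, 486, 487, 494]
rim row 188 [140, 358, 359, 385, 433, 447, 476, 477, 486, 490]
plate 0.94 145 488 217 377
casting 0.95 197 433 188 298
carton 0.59 141 505 127 343
```

View pics/w4.png

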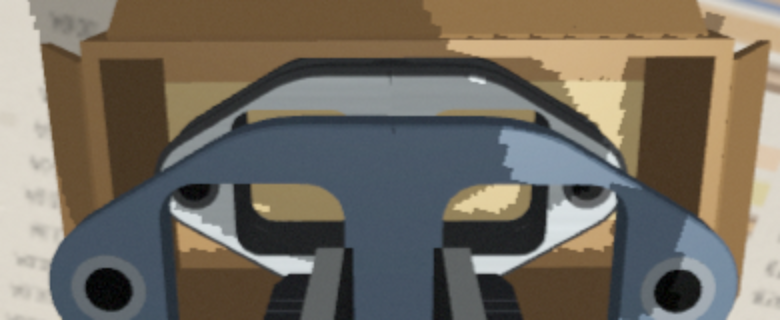

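Call:
move_arm([
  {"translation":[-0.05,0.2,-2],"turn":0},
  {"translation":[0,0,-2],"turn":0},
  {"translation":[0,0,-1.4],"turn":0},
  {"translation":[0,0,-0.6],"turn":0},
  {"translation":[0,0,-0.1],"turn":0},
])

```text
time: 11.35
ee_pos: [0.5498, 0.005, 0.1104]
tcp_rot: [-0.001, -0.122, 0.993, 0.0]
force: [-0.5, 1.0, -2.6]
grip_width: 0.176
gripper_force: 59.0
```

Call:
move_arm([
  {"translation":[0,0,-0.1],"turn":0},
  {"translation":[0,0,-0.1],"turn":0},
  {"translation":[0,0,-0.1],"turn":0},
  {"translation":[0,0,0],"turn":0},
])

```text
time: 11.75
ee_pos: [0.5504, 0.0051, 0.1098]
tcp_rot: [0.001, -0.122, 0.993, -0.0]
force: [-4.7, 0.4, 14.3]
grip_width: 0.177
gripper_force: 61.5
```

Call:
move_arm([
  {"translation":[0,0,0.1],"turn":0},
  {"translation":[0,0,0],"turn":0},
  {"translation":[0,0,0],"turn":0},
  {"translation":[0,0,1],"turn":0},
  {"translation":[0,0,3],"turn":0},
], gripper=3.8)

```text
time: 12.25
ee_pos: [0.5488, 0.0049, 0.1478]
tcp_rot: [-0.002, -0.122, 0.993, 0.0]
force: [-0.0, 0.2, 0.2]
grip_width: 0.441
gripper_force: 0.0
```

Call:
move_arm([
  {"translation":[0,0,5],"turn":0},
  {"translation":[0,0,5],"turn":0},
  {"translation":[0,0,0],"turn":0},
  {"translation":[0,0,0],"turn":0},
])

```text
time: 12.65
ee_pos: [0.5504, 0.005, 0.2507]
tcp_rot: [0.002, -0.122, 0.993, -0.0]
force: [-1.1, 0.4, -0.9]
grip_width: 0.441
gripper_force: 0.0
```

```bash
python3 - <<'E'
from h import *
from station import r
s=r.state();print(s['time'],s['ee_pos'],s['tcp_rot'],s['qpos'].round(2))
c=cam(r,'wrist'); cv2.imwrite('pics/w5.png',c['color'][:,:,::-1])
for t,z in [('plate',.04),('casting',.032),('carton',.056)]:
    for d in r.masks_of(t,'wrist')[:1]:
        ys,xs=np.nonzero(d['region']); P=np.array([px2w(c,x,y,z)[:2] for x,y in zip(xs,ys)],np.float32)
        print(t,d['score'],xs.min(),xs.max(),ys.min(),ys.max(),cv2.minAreaRect(P*1000))
# hanging spacer: two-view triangulation
Cs={n:cam(r,n) for n in ('scene','side')}; pts={}
for n in Cs:
    for d in r.masks_of('spacer',n):
        ys,xs=np.nonzero(d['region']); i=ys.argmin(); j=ys.argmax(); print(n,d['score'],np.array(d['xy'])*[640,480],'top',xs[ys==ys.min()].mean(),ys.min(),'bot',xs[ys==ys.max()].mean(),ys.max(),xs.min(),xs.max())
E
```

```text
12.65 [0.55041009 0.00495547 0.25070521] [ 1.55642133e-03 -1.21630687e-01  9.92574168e-01 -2.74476906e-04] [ 0.23  0.47 -0.47  1.83  0.27  0.9   1.44]
plate 0.88 226 408 170 259 ((549.0148315429688, 4.640098571777344), (65.111328125, 129.87254333496094), 13.986239433288574)
casting 0.6 224 377 168 241 ((545.9094848632812, -8.848091125488281), (54.129146575927734, 111.41678619384766), 13.19382381439209)
carton 0.73 183 452 122 292 ((542.7344970703125, 3.2235870361328125), (116.40254211425781, 175.59120178222656), 14.120464324951172)
scene 0.79 [233.024 277.584] top 232.5 251 bot 236.5 298 221 246
scene 0.78 [368.384 266.784] top 368.0 236 bot 366.5 296 349 386
side 0.83 [299.2   212.976] top 300.0 189 bot 300.5 233 297 304
```

View pics/w5.png

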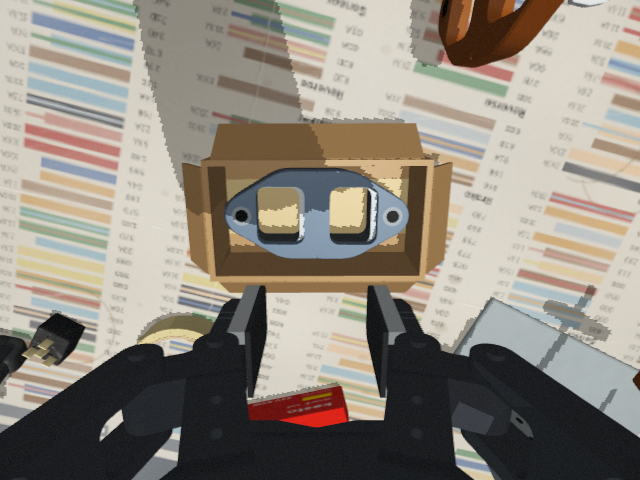

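The plate lies flat on the casting (226–408, rows 170–259), inside the rim. Now the hanging spacer and the rack's yaw.

```bash
python3 - <<'E'
from h import *
from station import r
c=cam(r,'wrist'); a=[px2w(c,*p,.006)[:2] for p in [(492,298),(640,378),(455,345)]]; print(np.round(a,4),'front edge dir',np.arctan2(*(a[1]-a[0])[::-1]))
S=cam(r,'scene');D=cam(r,'side')
for n,c,pp in (('scene',S,[(232.5,251),(236.5,299)]),('side',D,[(300,189),(300.5,234)])):
    print(n,px2w(c,*pp[0],.191).round(4),px2w(c,*pp[1],.061).round(4))
def tri(p,q):
    Ps=[np.array([[c['fx'],0,c['cx']],[0,c['fy'],c['cy']],[0,0,1]])@np.linalg.inv(np.array(c['world_from_camera']))[:3] for c in (S,D)]
    X=cv2.triangulatePoints(*Ps,np.array(p,float).reshape(2,1),np.array(q,float).reshape(2,1)).ravel(); return X[:3]/X[3]
print('top',tri((232.5,251),(300,188.5)),'bot',tri((236.5,299),(300.5,234)),'mid',tri((233.5,277),(300,212)))
E
```

```text
[[0.5878 0.1664]
 [0.6291 0.3222]
 [0.6375 0.151 ]] front edge dir 1.3120974968146513
scene [0.6065 0.264  0.191 ] [0.6059 0.2707 0.061 ]
side [0.598  0.2531 0.191 ] [0.6036 0.2614 0.061 ]
top [0.60523611 0.26464452 0.19063949] bot [0.607393   0.26866552 0.05831673] mid [0.60705236 0.26960657 0.12285516]
```

Call:
move_arm([
  {"translation":[0.5,2,3],"turn":-0.145},
  {"translation":[0.7,2,3],"turn":-0.145},
  {"translation":[0.7,2,2],"turn":-0.145},
  {"translation":[0.7,2,0],"turn":-0.145},
  {"translation":[0.7,2,0],"turn":-0.145},
], gripper=2.2)

```text
time: 13.7
ee_pos: [0.5834, 0.1059, 0.3297]
tcp_rot: [0.001, 0.241, 0.971, 0.0]
force: [-1.2, -0.7, 0.6]
grip_width: 0.255
gripper_force: 0.0
```

Call:
move_arm([
  {"translation":[0.5,2,0],"turn":-0.145},
  {"translation":[0.5,2,0],"turn":-0.145},
  {"translation":[0.5,2,0],"turn":-0.145},
  {"translation":[0.4,2,0],"turn":-0.145},
  {"translation":[0.3,2,0],"turn":-0.145},
])

```text
time: 14.2
ee_pos: [0.6051, 0.2059, 0.3287]
tcp_rot: [-0.0, 0.569, 0.822, -0.0]
force: [0.1, 0.6, 0.6]
grip_width: 0.258
gripper_force: 0.0
```

Call:
move_arm([
  {"translation":[0,2,0],"turn":-0.145},
  {"translation":[0,2,0],"turn":-0.145},
  {"translation":[0,2,0],"turn":-0.145},
  {"translation":[0,0,0],"turn":-0.145},
  {"translation":[0,0,0],"turn":-0.07},
])

```text
time: 14.7
ee_pos: [0.6046, 0.2663, 0.3284]
tcp_rot: [-0.0, 0.801, 0.598, -0.0]
force: [0.2, -0.4, 0.7]
grip_width: 0.261
gripper_force: 0.0
```

Call:
move_arm([
  {"translation":[0,0,0],"turn":0},
  {"translation":[0,0,0],"turn":0},
])

```text
time: 14.9
ee_pos: [0.6049, 0.2651, 0.3288]
tcp_rot: [0.0, 0.8, 0.601, -0.0]
force: [-0.4, 0.1, -0.3]
grip_width: 0.26
gripper_force: 0.0
```

```bash
python3 - <<'E'
from h import *
from station import r
s=r.state();print(s['time'],s['ee_pos'],s['tcp_rot'],s['qpos'].round(2),s['grip_width'])
c=cam(r,'wrist'); cv2.imwrite('pics/w6.png',c['color'][:,:,::-1])
for d in r.masks_of('spacer','wrist'):
    ys,xs=np.nonzero(d['region']); print(d['score'],xs.min(),xs.max(),ys.min(),ys.max())
    cv2.imwrite('pics/m6.png',d['region']*255)
for d in r.recognise('hook','wrist'): print(d)
E
```

```text
14.9 [0.6049251  0.2650718  0.32875327] [ 2.06630355e-06  7.99602891e-01  6.00529099e-01 -1.35111393e-04] [-0.5   0.54  0.03  1.44 -0.01  1.16 -0.75] 0.26001034444484333
0.87 303 324 170 274
0.51 156 192 445 479
{'xy': [0.6331, 0.384], 'score': 0.89}[ WARN:0@1.665] global loadsave.cpp:1063 imwrite_ Unsupported depth image for selected encoder is fallbacked to CV_8U.
```

```bash
python3 - <<'E'
from h import *
from station import r
c=cam(r,'wrist'); d=r.masks_of('spacer','wrist')[0]; m=d['region']
for v in range(170,275,8): xs=np.nonzero(m[v])[0]; print(v,xs.min() if len(xs) else None,xs.max() if len(xs) else None)
# projections of key points using tool axis
s=r.state(); print('px of TCP axis at z .191',w2px(c,np.append(s['ee_pos'][:2],.191)),'at .126',w2px(c,np.append(s['ee_pos'][:2],.126)))
g=cv2.cvtColor(c['color'],cv2.COLOR_RGB2HSV)
# panel top edges: long gradient lines
e=cv2.Canny(cv2.cvtColor(c['color'],cv2.COLOR_RGB2GRAY),60,150)
L=cv2.HoughLinesP(e,1,np.pi/720,50,minLineLength=70,maxLineGap=8)
for l in L[:25,0]: print(l.tolist(),round(np.degrees(np.arctan2(l[3]-l[1],l[2]-l[0])),1),round(float(np.hypot(l[2]-l[0],l[3]-l[1]))))
E
```

```text
170 310 317
178 304 319
186 303 319
194 303 320
202 303 320
210 303 321
218 303 321
226 305 322
234 304 322
242 304 322
250 305 323
258 306 323
266 308 324
274 None None
px of TCP axis at z .191 (np.float64(316.19257393541494), np.float64(250.14793196597446)) at .126 (np.float64(316.16515321059285), np.float64(220.71100580718002))
[454, 340, 466, 26] -87.8 314
[0, 156, 105, 375] 64.4 243
[20, 87, 303, 0] -17.1 296
[523, 122, 538, 240] 82.8 119
[538, 118, 551, 232] 83.5 115
[474, 345, 624, 434] 30.7 174
[468, 160, 472, 76] -87.3 84
[609, 230, 619, 357] 85.5 127
[393, 135, 394, 251] 89.5 116
[322, 235, 402, 232] -2.1 80
[0, 441, 115, 370] -31.7 135
[554, 174, 566, 275] 83.2 102
[245, 128, 321, 110] -13.3 78
[20, 113, 55, 189] 65.3 84
[594, 47, 603, 166] 85.7 119
[75, 246, 120, 340] 64.4 104
[72, 247, 214, 210] -14.6 147
[232, 86, 302, 80] -4.9 70
[317, 82, 325, 240] 87.1 158
[302, 180, 304, 252] 88.4 72
[462, 303, 468, 182] -87.2 121
[318, 170, 323, 250] 86.4 80
[228, 96, 302, 84] -9.2 75
[539, 40, 549, 118] 82.7 79
[234, 73, 261, 161] 72.9 92
```

Call:
move_arm([
  {"translation":[-0.1,0,-2.5],"turn":0.035},
  {"translation":[0,0,-2.5],"turn":0},
  {"translation":[0,0,-1.9],"turn":0},
  {"translation":[0,0,-0.9],"turn":0},
  {"translation":[0,0,0],"turn":0},
])

```text
time: 15.65
ee_pos: [0.6037, 0.2647, 0.2498]
tcp_rot: [-0.0, 0.79, 0.613, -0.001]
force: [0.2, 0.3, 0.2]
grip_width: 0.254
gripper_force: 0.0
```

Call:
move_arm([
  {"translation":[0,0,0],"turn":0},
  {"translation":[0,0,0],"turn":0},
  {"translation":[0,0,0],"turn":0},
  {"translation":[0,0,0],"turn":0},
], gripper=0.3, force=25)

```text
time: 16.05
ee_pos: [0.6043, 0.2651, 0.2516]
tcp_rot: [0.0, 0.79, 0.613, 0.001]
force: [0.3, 0.6, 1.5]
grip_width: 0.105
gripper_force: 29.3
```

Call:
move_arm([
  {"translation":[0,0,0.4],"turn":0},
  {"translation":[0,0,0.5],"turn":0},
  {"translation":[0,0,0.5],"turn":0},
  {"translation":[0,0,0.4],"turn":0},
  {"translation":[0,0,0],"turn":0},
])

```text
time: 16.55
ee_pos: [0.6043, 0.2651, 0.2698]
tcp_rot: [0.0, 0.79, 0.613, 0.001]
force: [0.7, 0.6, -0.6]
grip_width: 0.104
gripper_force: 29.1
```

Call:
move_arm([
  {"translation":[-0.8,0.2,0],"turn":0},
  {"translation":[-1.5,0.38,0],"turn":0},
  {"translation":[-1.5,0.38,0],"turn":0},
  {"translation":[-1.5,0.38,0],"turn":0},
  {"translation":[-1.5,0.38,0],"turn":0},
])

```text
time: 17.05
ee_pos: [0.5346, 0.2825, 0.2686]
tcp_rot: [-0.0, 0.79, 0.614, -0.0]
force: [0.2, 0.5, -0.5]
grip_width: 0.103
gripper_force: 29.1
```

Call:
move_arm([
  {"translation":[-1.5,0.3,0],"turn":0},
  {"translation":[-1,0,0],"turn":0},
  {"translation":[0,0,0],"turn":0},
])

```text
time: 17.35
ee_pos: [0.5095, 0.2855, 0.2689]
tcp_rot: [-0.0, 0.789, 0.614, -0.0]
force: [0.8, 0.1, -0.4]
grip_width: 0.106
gripper_force: 29.1
```

```bash
python3 - <<'E'
from h import *
from station import r
s=r.state();print(s['time'],s['ee_pos'],s['force'],s['grip_width'])
S=cam(r,'scene')
for t in ['spanner','side_cutters','spacer','carton']:
    for d in r.masks_of(t,'scene'):
        ys,xs=np.nonzero(d['region']); P=np.array([px2w(S,x,y,.005)[:2] for x,y in zip(xs,ys)]); print(t,round(d['score'],2),xs.min(),xs.max(),ys.min(),ys.max(),P.min(0).round(3),P.max(0).round(3))
E
```

```text
17.35 [0.50951785 0.28547145 0.26894664] [ 0.7719372   0.0699125  -0.41488233] 0.10551857446726128
spanner 0.84 343 370 320 374 [0.314 0.139] [0.366 0.293]
side_cutters 0.75 218 269 337 379 [0.466 0.335] [0.609 0.395]
spacer 0.92 348 386 236 296 [ 0.372 -0.134] [0.495 0.073]
spacer 0.68 253 280 268 315 [0.549 0.101] [0.657 0.235]
carton 0.55 287 350 221 280 [ 0.488 -0.137] [0.644 0.09 ]
```

Call:
move_arm([
  {"translation":[-2,-1.5,0],"turn":0},
  {"translation":[-2.5,-2,-1],"turn":0},
  {"translation":[-2.5,-2,-2],"turn":0},
  {"translation":[-2,-1.5,-2],"turn":0},
  {"translation":[0,0,-2],"turn":0},
])

```text
time: 18.1
ee_pos: [0.419, 0.2127, 0.1985]
tcp_rot: [0.0, 0.79, 0.613, -0.001]
force: [1.0, 1.0, -0.8]
grip_width: 0.106
gripper_force: 29.1
```

Call:
move_arm([
  {"translation":[0,0,-0.5],"turn":0},
  {"translation":[0,0,-0.1],"turn":0},
  {"translation":[0,0,-0.1],"turn":0},
  {"translation":[0,0,0],"turn":0},
])

```text
time: 18.5
ee_pos: [0.4217, 0.2156, 0.1924]
tcp_rot: [0.0, 0.79, 0.613, 0.001]
force: [-0.5, -0.1, -0.4]
grip_width: 0.107
gripper_force: 29.1
```

Call:
move_arm([
  {"translation":[0,0,-0.1],"turn":0},
  {"translation":[0,0,-0.1],"turn":0},
  {"translation":[0,0,0],"turn":0},
])

```text
time: 18.8
ee_pos: [0.4217, 0.2155, 0.1907]
tcp_rot: [0.0, 0.79, 0.613, 0.001]
force: [-0.9, 0.6, 6.6]
grip_width: 0.111
gripper_force: 30.1
```

The spacer's foot touches the desk. The gripper cannot tilt, so I'll tip the spacer between loosened fingers. Its top travels along the closing axis, and I widen and lower step by step until it lies flat.

Call:
move_arm([
  {"translation":[0.3,-0.07,0],"turn":0},
  {"translation":[0.97,-0.24,-0.1],"turn":0},
  {"translation":[0.97,-0.24,-0.2],"turn":0},
  {"translation":[0.75,-0.19,-0.3],"turn":0},
], gripper=1.7, force=20)

```text
time: 19.2
ee_pos: [0.4524, 0.2074, 0.1837]
tcp_rot: [0.0, 0.79, 0.613, 0.0]
force: [-0.3, -0.1, 0.2]
grip_width: 0.197
gripper_force: 0.0
```

```bash
cat > look.py <<'E'
from h import *
from station import r
s=r.state();print(s['time'],s['ee_pos'],s['force'].round(1),s['grip_width'])
for n in ('scene','side','wrist'):
    c=cam(r,n)
    for d in r.masks_of('spacer',n):
        ys,xs=np.nonzero(d['region']); P=np.array([px2w(c,x,y,.01)[:2] for x,y in zip(xs,ys)],np.float32)
        q=cv2.minAreaRect(P*1000); print(n,round(d['score'],2),xs.min(),xs.max(),ys.min(),ys.max(),np.round(q[0]),np.round(q[1]),round(q[2],1))
E
python3 look.py
```

```text
19.2 [0.45235012 0.20741698 0.18373142] [-0.3 -0.1  0.2] 0.19743340410733912
scene 0.86 349 386 236 295 [433. -26.] [ 89. 219.] 23.8
scene 0.62 302 331 281 332 [472. 159.] [ 63. 166.] 40.6
side 0.91 233 270 232 303 [456. 253.] [453. 100.] 68.7
side 0.55 245 258 225 262 [505. 388.] [297.  22.] 65.3
wrist 0.97 261 339 192 349 [433. 183.] [ 41. 111.] 0.2
```

Call:
move_arm([
  {"translation":[0.2,-0.05,0],"turn":0},
  {"translation":[0.95,-0.24,-0.4],"turn":0},
  {"translation":[0.95,-0.24,-0.4],"turn":0},
  {"translation":[0.7,-0.17,-0.5],"turn":0},
], gripper=2.4)

```text
time: 19.9
ee_pos: [0.4803, 0.2004, 0.1706]
tcp_rot: [0.0, 0.79, 0.613, 0.0]
force: [1.0, -0.7, 0.7]
grip_width: 0.28
gripper_force: 0.2
```

```bash
python3 look.py
```

```text
19.9 [0.48027975 0.20042798 0.17057079] [ 1.  -0.7  0.7] 0.2804266043526385
scene 0.7 349 387 236 295 [432. -26.] [ 92. 220.] 24.1
scene 0.59 406 429 227 246 [ 368. -185.] [59. 81.] 23.1
scene 0.56 295 326 279 332 [485. 162.] [ 64. 178.] 46.4
side 0.73 233 269 232 302 [456. 256.] [449.  97.] 68.8
side 0.49 246 270 229 262 [520. 359.] [262.  31.] 58.2
wrist 0.89 212 349 195 354 [450. 180.] [ 63. 116.] 16.8
```

Call:
move_arm([
  {"translation":[0.2,-0.05,-0.2],"turn":0},
  {"translation":[0.7,-0.17,-0.6],"turn":0},
  {"translation":[0.7,-0.17,-0.7],"turn":0},
  {"translation":[0.55,-0.14,-0.7],"turn":0},
], gripper=3.2)

```text
time: 20.6
ee_pos: [0.5013, 0.1952, 0.1482]
tcp_rot: [0.0, 0.79, 0.613, 0.0]
force: [0.5, -0.4, 0.4]
grip_width: 0.375
gripper_force: 0.2
```

Call:
move_arm([
  {"translation":[0.25,-0.06,-0.5],"turn":0},
  {"translation":[0.3,-0.07,-0.8],"turn":0},
  {"translation":[0.35,-0.09,-0.8],"turn":0},
  {"translation":[0.35,-0.09,-0.8],"turn":0},
], gripper=4.9)

```text
time: 21.0
ee_pos: [0.513, 0.1924, 0.1191]
tcp_rot: [-0.0, 0.79, 0.614, -0.0]
force: [-0.6, -0.1, 0.1]
grip_width: 0.575
gripper_force: 0.1
```

```bash
python3 look.py
```

```text
21.0 [0.51299623 0.19235939 0.119059  ] [-0.6 -0.1  0.1] 0.5751318635959851
scene 0.87 283 325 287 332 [492. 182.] [ 69. 163.] 64.6
scene 0.71 166 267 214 339 [750. 182.] [229. 424.] 45.7
scene 0.66 349 386 236 295 [433. -26.] [ 89. 220.] 24.1
side 0.69 296 357 179 265 [839. 585.] [976. 186.] 65.6
side 0.64 233 269 231 303 [457. 258.] [463.  95.] 71.3
wrist 0.72 109 381 208 370 [478. 190.] [ 78. 132.] 54.7
```

Call:
move_arm([
  {"translation":[0,0,-0.4],"turn":0},
  {"translation":[0,0,-0.7],"turn":0},
  {"translation":[0,0,-0.7],"turn":0},
  {"translation":[0,0,-0.7],"turn":0},
], gripper=7.4)

```text
time: 21.7
ee_pos: [0.5127, 0.1924, 0.0942]
tcp_rot: [-0.0, 0.79, 0.613, -0.0]
force: [0.0, 0.1, -0.6]
grip_width: 0.867
gripper_force: 0.0
```

Call:
move_arm([
  {"translation":[0.1,-0.02,-0.3],"turn":0},
  {"translation":[0.2,-0.05,0],"turn":0},
  {"translation":[0.2,-0.05,0],"turn":0},
  {"translation":[0,0,0],"turn":0},
], gripper=8.5)

```text
time: 22.1
ee_pos: [0.5185, 0.1911, 0.0921]
tcp_rot: [0.0, 0.79, 0.613, 0.0]
force: [-0.3, -0.1, 0.1]
grip_width: 0.993
gripper_force: 0.0
```

```bash
python3 look.py
```

```text
22.1 [0.5184999  0.19109644 0.09210493] [-0.3 -0.1  0.1] 0.9933040968191613
scene 0.84 349 386 235 295 [434. -28.] [ 89. 224.] 24.6
scene 0.57 280 324 300 333 [483. 204.] [ 69. 131.] 76.0
scene 0.35 309 329 238 257 [567. -24.] [38. 78.] 14.7
side 0.69 232 270 230 303 [458. 262.] [472.  99.] 70.0
side 0.48 255 292 262 276 [493. 172.] [99. 68.] 37.1
wrist 0.97 69 387 214 363 [483. 200.] [ 66. 130.] 75.7
```

The spacer now lies flat: 66 × 130 mm as seen from the wrist, centre (483,200) mm, along the closing axis. I'll rise, centre over it and look once more.

Call:
move_arm([
  {"translation":[0,0,2.5],"turn":0},
  {"translation":[-1,0.3,3],"turn":0},
  {"translation":[-1.3,0.3,2],"turn":0},
  {"translation":[-1.2,0.3,0],"turn":0},
  {"translation":[0,0,0],"turn":0},
], gripper=3.8)

```text
time: 22.9
ee_pos: [0.4814, 0.2008, 0.1671]
tcp_rot: [-0.0, 0.789, 0.614, -0.0]
force: [-0.2, -0.2, 0.2]
grip_width: 0.447
gripper_force: 0.0
```

Call:
move_arm([
  {"translation":[0,0,0],"turn":0},
  {"translation":[0,0,0],"turn":0},
])

```text
time: 23.1
ee_pos: [0.4832, 0.1999, 0.1661]
tcp_rot: [0.0, 0.79, 0.613, -0.001]
force: [0.1, -0.2, 0.5]
grip_width: 0.443
gripper_force: 0.0
```

```bash
python3 look.py; python3 -c "
from h import *
from station import r
c=cam(r,'wrist'); cv2.imwrite('pics/w9.png',c['color'][:,:,::-1])"
```

```text
23.1 [0.48315863 0.19989593 0.16610274] [ 0.1 -0.2  0.5] 0.44297873639871205
scene 0.88 281 324 300 333 [482. 203.] [ 71. 134.] 76.0
scene 0.58 349 386 236 295 [433. -26.] [ 90. 220.] 24.6
side 0.78 254 292 263 276 [493. 172.] [104.  67.] 33.8
side 0.73 233 269 231 303 [457. 258.] [462.  94.] 68.8
wrist 0.84 205 428 184 292 [483. 200.] [ 66. 130.] 77.0
```

Call:
move_arm([
  {"translation":[0,0,-3],"turn":0.01},
  {"translation":[0,0,-3],"turn":0},
  {"translation":[0,0,-2],"turn":0},
  {"translation":[0,0,-0.9],"turn":0},
  {"translation":[0,0,0],"turn":0},
])

```text
time: 23.95
ee_pos: [0.4825, 0.2, 0.077]
tcp_rot: [-0.0, 0.787, 0.617, -0.001]
force: [-0.0, 0.1, 0.0]
grip_width: 0.442
gripper_force: 0.0
```

Call:
move_arm([
  {"translation":[0,0,0],"turn":0},
  {"translation":[0,0,0],"turn":0},
  {"translation":[0,0,0],"turn":0},
  {"translation":[0,0,0.5],"turn":0},
  {"translation":[0,0,1],"turn":0},
], gripper=0.5, force=30)

```text
time: 24.45
ee_pos: [0.4826, 0.2001, 0.0933]
tcp_rot: [-0.0, 0.787, 0.617, -0.0]
force: [0.1, -0.2, -1.8]
grip_width: 0.193
gripper_force: 29.6
```

Call:
move_arm([
  {"translation":[0.5,-0.5,3],"turn":-0.14},
  {"translation":[1.2,-1,4],"turn":-0.14},
  {"translation":[1.5,-1,2.7],"turn":-0.14},
  {"translation":[1.5,-1.5,0],"turn":-0.14},
  {"translation":[1.2,-2,0],"turn":-0.14},
])

```text
time: 24.95
ee_pos: [0.543, 0.1407, 0.1922]
tcp_rot: [-0.001, 0.951, 0.308, 0.002]
force: [-0.0, -0.8, -1.2]
grip_width: 0.193
gripper_force: 29.6
```

Call:
move_arm([
  {"translation":[0.8,-2.5,0],"turn":-0.14},
  {"translation":[0,-3,0],"turn":-0.14},
  {"translation":[0,-3,0],"turn":-0.1},
  {"translation":[0,-3,0],"turn":0},
  {"translation":[0,-2,0],"turn":0},
])

```text
time: 25.45
ee_pos: [0.5496, 0.003, 0.1909]
tcp_rot: [0.0, 0.992, 0.124, 0.0]
force: [-0.4, -0.4, -0.3]
grip_width: 0.192
gripper_force: 29.6
```

Call:
move_arm([
  {"translation":[0,0,0],"turn":0},
  {"translation":[0,0,0],"turn":0},
  {"translation":[0,0,0],"turn":0},
])

```text
time: 25.75
ee_pos: [0.5499, 0.0065, 0.1902]
tcp_rot: [-0.001, 0.992, 0.126, 0.0]
force: [0.2, 0.7, -1.1]
grip_width: 0.19
gripper_force: 29.7
```

```bash
python3 - <<'E'
from h import *
from station import r
s=r.state(); q=s['tcp_rot']; print(s['time'],s['ee_pos'],np.arctan2(q[2]**2-q[1]**2,2*q[1]*q[2]),s['force'].round(1))
c=cam(r,'wrist'); cv2.imwrite('pics/w10.png',c['color'][:,:,::-1])
for t,z in (('spacer',s['ee_pos'][2]-.077+.01),('carton',.056),('plate',.04)):
    for d in r.masks_of(t,'wrist')[:1]:
        ys,xs=np.nonzero(d['region']); P=np.array([px2w(c,x,y,z)[:2] for x,y in zip(xs,ys)],np.float32); k=cv2.minAreaRect(P*1000)
        print(t,round(d['score'],2),xs.min(),xs.max(),ys.min(),ys.max(),k)
# predicted carton rim outline
a=1.818; y=np.array([np.cos(a),np.sin(a)]); x=np.array([y[1],-y[0]])
print([np.round(w2px(c,np.append(np.array([.5498,.0035])+sx*.042*x+sy*.075*y,.056))).tolist() for sx,sy in((1,1),(1,-1),(-1,-1),(-1,1))])
E
```

```text
25.75 [0.54992736 0.00646259 0.19024317] -1.318621688628265 [ 0.2  0.7 -1.1]
spacer 0.96 144 488 222 384 ((551.08251953125, 6.347511291503906), (66.11531829833984, 128.76138305664062), 14.475154876708984)
carton 0.66 151 487 129 335 ((557.728515625, 6.691780090332031), (112.57359313964844, 170.8308868408203), 14.111099243164062)
plate 0.69 207 433 190 296 ((550.2798461914062, 3.9615631103515625), (62.90785217285156, 129.14010620117188), 13.150211334228516)
[[173.0, 175.0], [470.0, 176.0], [454.0, 326.0], [187.0, 325.0]]
```

View pics/w10.png

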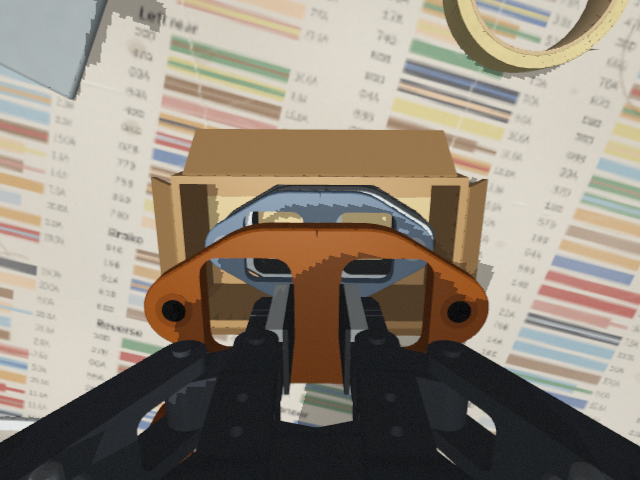

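The spacer hangs level over the carton: rim from (170,177) to (470,177), plate at 207–433. It needs about 2 mm of correction, then down.

Call:
move_arm([
  {"translation":[-0.05,-0.2,-2.5],"turn":0},
  {"translation":[0,0,-2.5],"turn":0},
  {"translation":[0,0,-1.2],"turn":0},
  {"translation":[0,0,-0.6],"turn":0},
  {"translation":[0,0,-0.2],"turn":0},
])

```text
time: 26.45
ee_pos: [0.5494, 0.0033, 0.1197]
tcp_rot: [-0.0, 0.992, 0.125, -0.0]
force: [0.6, -0.5, -0.5]
grip_width: 0.187
gripper_force: 29.6
```

Call:
move_arm([
  {"translation":[0,0,-0.1],"turn":0},
  {"translation":[0,0,0],"turn":0},
])

```text
time: 26.65
ee_pos: [0.5498, 0.0032, 0.1195]
tcp_rot: [0.0, 0.992, 0.125, 0.001]
force: [-0.5, 0.1, 0.4]
grip_width: 0.197
gripper_force: 29.6
```

Call:
move_arm([
  {"translation":[0,0,-0.1],"turn":0},
  {"translation":[0,0,0],"turn":0},
])

```text
time: 26.85
ee_pos: [0.5498, 0.0032, 0.1189]
tcp_rot: [-0.0, 0.992, 0.125, 0.001]
force: [-0.6, -0.3, 5.6]
grip_width: 0.193
gripper_force: 30.3
```

Contact at 5.6 N. Release and rise.

Call:
move_arm([
  {"translation":[0,0,0],"turn":0},
  {"translation":[0,0,0],"turn":0},
  {"translation":[0,0,0],"turn":0},
  {"translation":[0,0,1],"turn":0},
  {"translation":[0,0,2.5],"turn":0},
], gripper=3.6)

```text
time: 27.35
ee_pos: [0.5484, 0.0032, 0.1522]
tcp_rot: [-0.0, 0.992, 0.125, -0.002]
force: [-0.1, 0.5, -0.4]
grip_width: 0.418
gripper_force: 0.0
```

Call:
move_arm([
  {"translation":[0,0,4],"turn":0},
  {"translation":[0,0,5],"turn":0},
  {"translation":[0,0,0],"turn":0},
  {"translation":[0,0,0],"turn":0},
  {"translation":[0,0,0],"turn":0},
])

```text
time: 27.85
ee_pos: [0.5488, 0.0034, 0.2425]
tcp_rot: [-0.0, 0.992, 0.125, -0.001]
force: [-0.6, 0.1, 0.2]
grip_width: 0.42
gripper_force: 0.0
```

```bash
python3 - <<'E'
from h import *
from station import r
c=cam(r,'wrist'); print(r.state()['ee_pos'],r.state()['force'].round(1))
for t,z in (('spacer',.05),('carton',.056)):
    for d in r.masks_of(t,'wrist')[:1]:
        ys,xs=np.nonzero(d['region']); P=np.array([px2w(c,x,y,z)[:2] for x,y in zip(xs,ys)],np.float32); print(t,d['score'],xs.min(),xs.max(),ys.min(),ys.max(),cv2.minAreaRect(P*1000))
c=cam(r,'scene')
for t in ('spacer','relay','tape_roll','masking_roll','spanner','side_cutters','plug_box_1'): print(t,[np.round(np.array(d['xy'])*[640,480]).tolist() for d in r.recognise(t,'scene')])
E
```

```text
[0.54872515 0.00330197 0.24206406] [0.1 0.9 0.4]
spacer 0.6 220 414 175 269 ((549.79150390625, 2.7160720825195312), (64.95641326904297, 130.1569061279297), 14.397546768188477)
carton 0.68 176 454 123 298 ((555.981689453125, 5.810920715332031), (116.61275482177734, 176.22109985351562), 14.39290714263916)
spacer [[322.0, 246.0], [367.0, 267.0]]
relay [[304.0, 196.0]]
tape_roll [[418.0, 235.0]]
masking_roll [[277.0, 214.0]]
spanner [[357.0, 346.0]]
side_cutters [[241.0, 354.0], [319.0, 245.0]]
plug_box_1 [[251.0, 238.0], [417.0, 233.0]]
```

The spacer is flat and centred (65 × 130 mm at z = 0.05) and the bystanders have not moved. Handing in.

```bash
python3 -c "
from station import r
print(r.close_job())"
```

```text
the job is handed in; nothing more can be done
None
```

The kit is packed and the job handed in at about 28 s: casting, then plate, then the smaller spacer, each set down flat in the carton, with the bystanders I re-checked (both rolls, relay, spanner, side cutters, red box, look-alike) where they were.

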